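# Return the check sources to their storage tray

## Robot

A 6-joint arm with a two-finger parallel gripper is mounted at the origin on the work surface. World frame = base frame: x ahead of the robot, y to its left, z up, the work surface at z = 0. Lengths are in m, angles in rad, forces in N, time in s.
With the tool pointing down it reaches from about 0.325 to 1 m from the base axis. Payload 5.1 kg.
Tool frame: the origin (TCP) lies midway between the tips of the shut fingers; the grasp point (between the pads) lies 19 mm behind it (tcp_to_grasp is the distance from the TCP to the grasp point, in m); z points along the fingers, x is the direction in which the jaws open and shut, and the axes are right-handed (so a half turn about z gives the same grasp; the last joint's range is limited). The gripper opens to 85 mm and grips with 20 to 120 N. Pads are 22 mm wide; open, the fingers measure 114 mm over their backs; the gripper's body (76 mm by 85 mm) begins 54 mm behind the grasp point. The pads swing forward as they close: fully open they stand 13 mm farther back than shut.
Start: joints at [-1.191, 0.124, 1.65, -0, 1.367, -0.083], TCP at [0.29, -0.582, 0.231] pointing down, gripper open.
Joint ranges: [-2.61, 2.61], [-1.02, 2.33], [0.03, 2.71], [-1.35, 4.49], [0.32, 2.68], [-2.91, 2.91]. Speed limits (rad/s): [2.57, 2.57, 3.14, 3.14, 3.14, 3.14].

## Interface

Orientations are given as [roll, pitch, yaw] about the fixed x, y, z axes, in that order (R = Rz(yaw) Ry(pitch) Rx(roll)).
In Python, from cell import * gives the robot as it stands. The module is installed in compiled form; this text tells all that it offers.
- The arm moves only by the tool send_rows, never from a script. Its argument "plan" is a list of rows, each a list of 2 entries, a list of its own where there are three numbers: the shift along the tool's x, y, z in mm, then the turn, a rotation vector about the tool's x, y, z in degrees. In form: [[[dx, dy, dz], [rx, ry, rz]], ...]. A call has 1 to 12 rows; each row is the pose to reach, as a shift and turn from the pose measured when the call began, along the tool's axes at that moment; what a row does not reach only later rows make up. A row lasts 1/12 s, in which the tool goes at most 41.7 mm and 7.16 degrees, less where a joint would pass 70% of its speed; a pose out of reach is approached as far as the arm can. A call with a gripper value outside its range is refused whole. "jaw" is the finger opening in mm, from 0 to 85.4, set as the call begins (left out, the last holds). The fingers move at their own pace and stop on an object; "force" is the grip in N (left out, the last holds). Time passes only in rows, so rows that repeat a pose let the fingers close. It gives the time, the measured TCP pose, the force and the opening at its end, in the units of the state.
- state(): the state, without advancing time (a new reading comes with each control period).
- capture(name): name is "scene" or "top"; returns a dict with "image" (420x560x3 uint8, blue, green, red), "depth" (420x560 float32, m along the optical axis (not along the pixel's ray), 0 where there is no reading), "intrinsics" (3x3 intrinsics, pixels), "R" (3x3) and "t" (3): a world point X has camera coordinates R X + t. Camera axes: x right, y down, z forward; pixel columns grow to the right and rows downward; lengths in m; the calibration is good to about 2 mm. A picture is of the moment at which its call begins.
- sign_off(): hands the job in, once; it reports no verdict.
The state is a dict: "clock": time; "joints": joint angles; "qd": joint speeds; "joint_torque": joint torques, N m; "position": TCP position; "eef_rot": TCP orientation; "ft_force": force on the tool from outside, world axes, zero at the start; "wrist_torque": the same for the moment, N m; "grip_width": finger opening in m.
Only numpy, scipy, OpenCV 4.12 (cv2) and the standard library are available. Lean on these libraries where they do the work, as an engineer would, in place of code of your own. Each camera call takes 0.05 s, during which the arm holds its last target.

## Task

The morning check of the dose calibrator is done: put the four sealed check sources (wide straight-sided vial, slim vial, rod and solid disc) back in the storage tray, each in the pocket made for it, fully home, the vials upright and the disc flat. The narrow-necked saline vial and the ring with a hole through it look similar but are not sources: leave them standing where they are. Set the sources down, do not drop them.

Things in the scene. Friction and masses are not known exactly. Their poses are not given: they have to be found in the camera images.
- wide_vial: check source: straight-sided off-white plastic vial with a grey cap as wide as its body, diameter 34, height 76, about 85 g. Stands upright on the bench; origin at the centre of its underside, z up
- slim_vial: check source: slim straight-sided off-white plastic vial with a grey cap as wide as its body, diameter 20, height 60, about 30 g. Stands upright on the bench; origin at the centre of its underside, z up
- rod: check source: off-white plastic rod of diameter 14 with a grey square collar (16 by 16, 10 long) at either end, 64 long over all, about 25 g, lying on the bench on the flats of its collars. Its origin is its centre, 8 mm above the bench; x runs along the rod (either end is alike)
- disc: check source: solid grey plastic disc with a pale top face, diameter 50, thickness 14, about 45 g, lying flat; origin at the centre of its underside, z up
- insert_wide: fixed light grey insert with dark pocket floors, 84 (x) by 72 (y) by 32 high, one of four side by side (73 mm apart along y, order varies) in a steel tray with 22 mm rims and 43 mm high end handles. Origin: centre of its underside, 3 mm above the bench; z up. Pocket for the wide vial: a round hole in the middle of its top, diameter 42, 24 deep (its floor lies 8 mm above the insert's origin), mouth chamfered 3 mm
- insert_slim: fixed light grey insert with dark pocket floors, 84 (x) by 72 (y) by 32 high, one of four side by side (73 mm apart along y, order varies) in a steel tray with 22 mm rims and 43 mm high end handles. Origin: centre of its underside, 3 mm above the bench; z up. Pocket for the slim vial: a round hole in the middle of its top, diameter 28, 24 deep (its floor lies 8 mm above the insert's origin), mouth chamfered 3 mm
- insert_rod: fixed light grey insert with dark pocket floors, 84 (x) by 72 (y) by 32 high, one of four side by side (73 mm apart along y, order varies) in a steel tray with 22 mm rims and 43 mm high end handles. Origin: centre of its underside, 3 mm above the bench; z up. Pocket for the rod: a central groove, 72 along x by 24 along y, 6 deep (its floor lies 26 mm above the insert's origin), 3 mm chamfer; the rod lies along x, either way round
- insert_disc: fixed light grey insert with dark pocket floors, 84 (x) by 72 (y) by 32 high, one of four side by side (73 mm apart along y, order varies) in a steel tray with 22 mm rims and 43 mm high end handles. Origin: centre of its underside, 3 mm above the bench; z up. Pocket for the disc: a round recess in the middle of its top, diameter 58, 5 deep (its floor lies 27 mm above the insert's origin), mouth chamfered 3 mm
- saline_vial: NOT a source, to be left alone: off-white vial, diameter 34 up to 46 mm, then a shoulder, a narrow neck of diameter 16 and a metal crimp cap of diameter 20; height 70. Stands upright; origin at the centre of its underside, z up
- spacer_ring: NOT a source, to be left alone: grey plastic ring with a hole of diameter 26 right through it, outer diameter 50, thickness 14, lying flat; origin at the centre of its underside, z up
Mind the look-alikes: they are no part of the job. What is shaped like the wide_vial but blue or green is not meant.

How it is judged:
At the end, for the whole second after the job is handed in: Each source at rest in its own insert: within 8 mm of its centre, within 3 mm of the height at which it lies on the pocket floor, vials and disc upright within 0.12 rad, rod along the groove within 0.2 rad. Saline vial and ring upright within 0.12 rad and 20 mm of their start (horizontal distance between wide_vial and insert_wide below 0.008 m and z of wide_vial in the frame of insert_wide between 0.005 and 0.011 m and angle between each of wide_vial, slim_vial, disc, saline_vial, spacer_ring's own z axis and vertical below 0.12 rad and linear speed of each of wide_vial, slim_vial, rod, disc below 0.02 m/s and angular speed of each of wide_vial, slim_vial, rod, disc below 0.2 rad/s and horizontal distance between slim_vial and insert_slim below 0.008 m and z of slim_vial in the frame of insert_slim between 0.005 and 0.011 m and horizontal distance between rod and insert_rod below 0.008 m and z of rod in the frame of insert_rod between 0.031 and 0.037 m and angle between the x axis of rod and the x axis of insert_rod, either way round below 0.2 rad and horizontal distance between disc and insert_disc below 0.008 m and z of disc in the frame of insert_disc between 0.024 and 0.03 m and distance of each of saline_vial, spacer_ring from where it was at the start of the episode below 0.02 m); the robot touches nothing.
It fails at once if a source is dropped or thrown: faster than 0.7 m/s (a fall of 25 mm) while no finger touches it ((linear speed of wide_vial above 0.7 m/s and contact force between the fingers and wide_vial below 0.05 N) or (linear speed of slim_vial above 0.7 m/s and contact force between the fingers and slim_vial below 0.05 N) or (linear speed of rod above 0.7 m/s and contact force between the fingers and rod below 0.05 N) or (linear speed of disc above 0.7 m/s and contact force between the fingers and disc below 0.05 N)).
It fails at once if the saline vial is shifted by more than 20 mm or tipped by more than 0.3 rad (distance of saline_vial from where it was at the start of the episode above 0.02 m or angle between saline_vial's own z axis and vertical above 0.3 rad).
It fails at once if the spacer ring is shifted by more than 20 mm or tipped by more than 0.3 rad (distance of spacer_ring from where it was at the start of the episode above 0.02 m or angle between spacer_ring's own z axis and vertical above 0.3 rad).
It also fails if it takes over 109 s, if anything falls off the work surface, if the arm or the gripper's body presses on something with over 40 N, if the wrist force passes 120 N, or if a joint passes its speed limit or range.

## Working session

There is one attempt and no reset: what is moved stays moved. The work goes in short steps, Python scripts to look and compute and a tool call to move; the robot and the scene stay as the last step left them, time stands still between calls to the robot, and variables do not carry over. Pictures are saved under pics/ and viewed, and the job is handed in when it is done.

Besides the shell and the picture viewer there is one more tool, called after "Call:" as name(argument=value, ...), one argument or row to a line, values as JSON. send_rows: Moves the arm, as the interface text tells. Its arguments: {"type":"object","properties":{"plan":{"type":"array"},"jaw":{"type":"number"},"force":{"type":"number"}},"required":["plan"]}

```bash
mkdir -p pics; ls; cat > h.py <<'E'
from cell import *
import numpy as np, cv2
def snap(n,f):
    c=capture(n); cv2.imwrite(f,c['image']); np.savez(f[:-4]+'.npz',**c); return c
def pts(c):
    d=c['depth'];K=np.array(c['intrinsics']);h,w=d.shape
    u,v=np.meshgrid(np.arange(w),np.arange(h))
    P=np.stack([(u-K[0,2])/K[0,0]*d,(v-K[1,2])/K[1,1]*d,d],-1)
    W=(P-np.array(c['t']))@np.array(c['R']); W[d==0]=np.nan
    return W
def ray(c,u,v,z):
    K=np.array(c['intrinsics']);R=np.array(c['R']);t=np.array(c['t'])
    d=R.T@np.array([(u-K[0,2])/K[0,0],(v-K[1,2])/K[1,1],1]);o=-R.T@t
    return o+d*(z-o[2])/d[2]
E
python3 - <<'E'
from h import *
for n in ('scene','top'):
    c=snap(n,f'pics/{n}0.png'); print(n,np.array(c['intrinsics']).round(1).tolist(),(-np.array(c['R']).T@c['t']).round(3))
print(state())
E
```

```text
pics
scene [[440.0, 0.0, 275.5], [0.0, 440.0, 210.3], [0.0, 0.0, 1.0]] [0.931 0.276 0.819]
top [[414.7, 0.0, 274.2], [0.0, 414.7, 213.6], [0.0, 0.0, 1.0]] [0.377 0.025 0.883]
{'clock': 0.1, 'joints': array([-1.19060403e+00,  1.24446738e-01,  1.65156859e+00, -1.18782192e-05,
        1.36751341e+00, -8.26425131e-02]), 'qd': array([ 3.59112995e-05, -8.99357085e-04, -3.92632254e-03, -1.81739979e-03,
       -1.55520106e-03,  1.17043032e-03]), 'joint_torque': array([-1.26368595e-04, -4.24929857e+01, -3.66654110e+01, -7.01881595e-05,
        3.93158363e-03, -1.08796641e-05]), 'position': array([ 0.28995075, -0.58111045,  0.2301531 ]), 'eef_rot': array([-3.14144442e+00,  1.93044403e-03, -1.10795896e+00]), 'ft_force': array([-0.42011402,  0.08654459,  0.87635575]), 'wrist_torque': array([-0.00313527,  0.03603861,  0.01279059]), 'grip_width': 0.08523035742985022}
```

View pics/scene0.png

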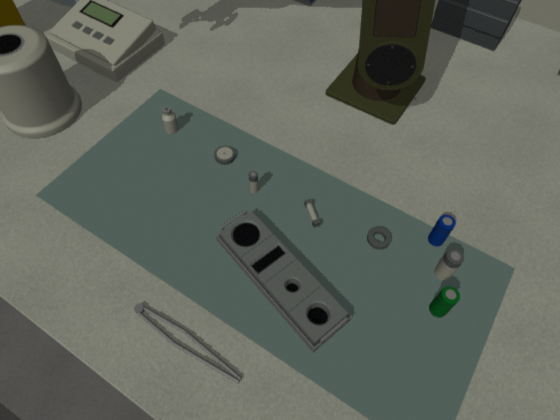

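View pics/top0.png

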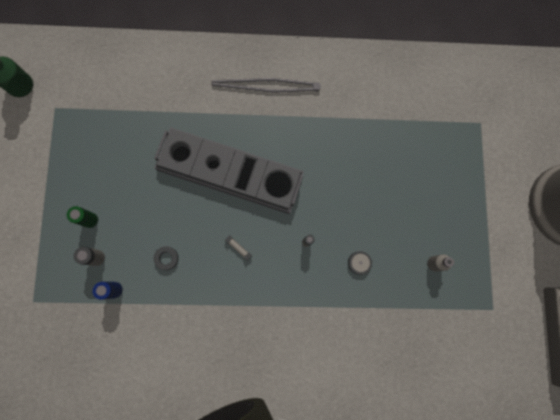

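The scene view shows the saline vial at (170,122), disc (225,155), slim vial (254,182), rod (313,213) and ring (379,238). The wide vial is at (450,262), between blue (442,229) and green (443,301). The tray pockets run disc (245,234), rod (268,260), slim (292,286), wide (317,316). In the top view the wide vial is at (85,256).

```bash
cat > m.py <<'E'
from h import *
def load(n): return dict(np.load(f'pics/{n}.npz'))
if __name__=='__main__':
  for n in('top0','scene0'):
    c=load(n);W=pts(c);z=W[...,2]
    sel=(W[...,0]>.1)&(W[...,0]<.8)&(W[...,1]>-.55)&(W[...,1]<.6)
    print(n,'nan',np.isnan(z).mean(),'benchz',np.nanmedian(z[sel]),np.nanstd(z[sel&(abs(z)<.006)]))
    m=(sel&(z>.008)).astype(np.uint8)
    m=cv2.morphologyEx(m,cv2.MORPH_OPEN,np.ones((2,2)))
    k,l,s,_=cv2.connectedComponentsWithStats(m)
    for i in range(1,k):
        if s[i,4]<25: continue
        q=W[l==i];zt=np.nanpercentile(q[:,2],95);top=q[q[:,2]>zt-.006]
        r=cv2.minAreaRect((top[:,:2]*1000).astype(np.float32))
        print(s[i].tolist(),'zt',zt.round(4),'topmid',((top.max(0)+top.min(0))/2)[:2].round(4),np.ptp(top,0)[:2].round(3),'rect',np.round(r[0],1),np.round(r[1],1),round(r[2],1), 'bgr',c['image'][l==i].mean(0).round())
E
python3 m.py
```

```text
top0 nan 0.004136904761904762 benchz -0.000253724989490188 0.0015930689548380055
[0, 63, 34, 34, 683] zt 0.0825 topmid [0.789 0.545] [0.025 0.02 ] rect [789.1 547.2] [14.9 25.5] 55.6 bgr [25. 36. 24.]
[156, 128, 149, 86, 6383] zt 0.0369 topmid [0.6172 0.0884] [0.163 0.307] rect [616.8  87.1] [303.6  85.3] 72.9 bgr [65. 66. 66.]
[68, 207, 30, 21, 458] zt 0.0775 topmid [0.5019 0.3776] [0.03  0.032] rect [501.9 377.5] [29.8 32.2] 2.2 bgr [39. 54. 37.]
[226, 236, 27, 25, 212] zt 0.017 topmid [0.4494 0.0641] [0.049 0.053] rect [450.   63.8] [60.8 14.9] 49.5 bgr [90. 94. 97.]
[304, 236, 12, 11, 106] zt 0.0615 topmid [ 0.4659 -0.0793] [0.015 0.018] rect [465.8 -79.3] [14.2 18.6] 3.5 bgr [73. 74. 73.]
[155, 247, 24, 24, 343] zt 0.0158 topmid [0.4254 0.213 ] [0.046 0.045] rect [425.5 213. ] [45.6 45.3] 1.2 bgr [63. 64. 63.]
[75, 248, 30, 19, 457] zt 0.0774 topmid [0.4234 0.3565] [0.029 0.031] rect [423.3 356.4] [28.8 30.9] 2.2 bgr [59. 61. 62.]
[350, 252, 24, 24, 444] zt 0.0158 topmid [ 0.4238 -0.1944] [0.046 0.048] rect [ 423.8 -194.3] [46.2 47.8] 1.4 bgr [ 95. 100. 103.]
[430, 255, 25, 17, 
[... 1000 characters left out ...]
0.0682] [0.05  0.052] rect [451.3  66.2] [62.3 16. ] 50.3 bgr [84. 92. 89.]
[217, 211, 136, 141, 7322] zt 0.0368 topmid [0.6169 0.0908] [0.163 0.307] rect [616.   90.1] [304.6  85.5] 72.9 bgr [66. 69. 66.]
[430, 216, 27, 30, 514] zt 0.0767 topmid [0.3593 0.318 ] [0.033 0.03 ] rect [359.4 318. ] [29.9 33.2] 88.2 bgr [83. 49. 28.]
[369, 228, 23, 21, 306] zt 0.0156 topmid [0.4259 0.2164] [0.049 0.045] rect [426.3 216.1] [46.3 44.6] 24.6 bgr [63. 67. 63.]
[437, 250, 28, 30, 546] zt 0.077 topmid [0.424 0.359] [0.033 0.031] rect [425. 359.] [30.  32.8] 32.5 bgr [76. 82. 80.]
[431, 287, 30, 31, 591] zt 0.0771 topmid [0.5029 0.3798] [0.032 0.032] rect [503.7 380.5] [30.2 32.7] 66.9 bgr [38. 71. 29.]
```

```bash
python3 - <<'E'
import cv2
a=cv2.imread('pics/top0.png');
a=cv2.convertScaleAbs(a,alpha=1.6)
cv2.imwrite('pics/topz1.png',cv2.resize(a[110:310,30:310],None,fx=2.8,fy=2.8,interpolation=2))
E
```

```text
(no output)
```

View pics/topz1.png

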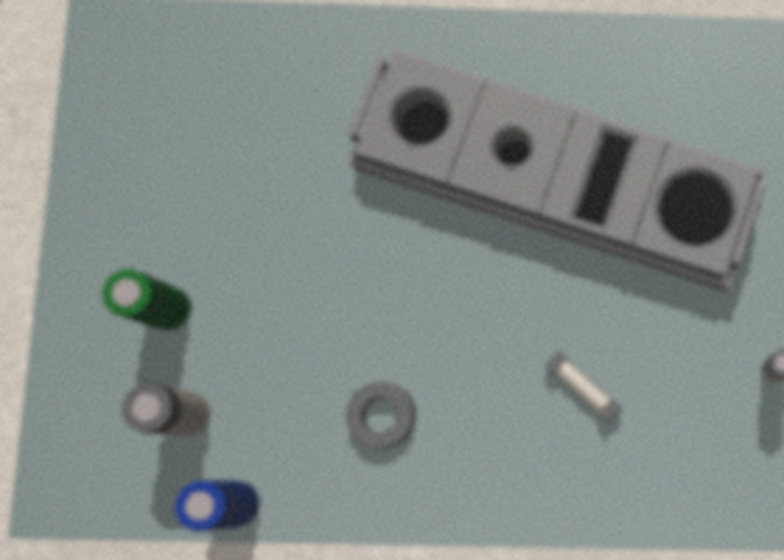

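```bash
cat >> h.py <<'E'
from scipy.spatial.transform import Rotation as Ro
def to(x,y,z,yawdeg):
    """print shift mm / turn deg from the current measured pose"""
    s=state();R=Ro.from_euler('xyz',s['eef_rot']);T=Ro.from_euler('xyz',[np.pi,0,np.deg2rad(yawdeg)])
    d=R.inv().apply(np.array([x,y,z])-s['position'])*1000
    print('shift',d.round(1),'turn',np.rad2deg((R.inv()*T).as_rotvec()).round(1))
def st():
    s=state();print('t',round(s['clock'],2),'pos',s['position'].round(4),'rpy',np.rad2deg(s['eef_rot']).round(1),'w',round(s['grip_width'],4),'F',s['ft_force'].round(1))
E
python3 - <<'E'
from m import *
for n in('top0','scene0'):
    c=load(n);W=pts(c);z=W[...,2]
    g=c['image'].max(2)
    # dark blobs inside the tray
    ins=np.zeros(g.shape,np.uint8)
    m=((W[...,2]>.03)&(W[...,0]>.5)&(W[...,1]<.28)&(W[...,1]>-.1)).astype(np.uint8)
    cs,_=cv2.findContours(m,cv2.RETR_EXTERNAL,2); cc=max(cs,key=cv2.contourArea)
    cv2.fillPoly(ins,[cv2.convexHull(cc)],1); ins=cv2.erode(ins,np.ones((7,7)))
    cm=cv2.morphologyEx(((g<45)&(ins>0)).astype(np.uint8),cv2.MORPH_OPEN,np.ones((3,3)))
    k,l,s,_=cv2.connectedComponentsWithStats(cm)
    for i in range(1,k):
        if s[i,4]<40: continue
        p=np.argwhere(l==i)
        X=np.array([ray(c,u,v,.034) for v,u in p])
        print(n,s[i].tolist(),cv2.minAreaRect((X[:,:2]*1000).astype(np.float32)))
to(.4506,.065,.15,-40)
E
```

```text
top0 [171, 143, 19, 18, 269] ((648.4786987304688, 193.12887573242188), (37.53095245361328, 37.681068420410156), 3.032435417175293)
top0 [207, 157, 12, 12, 113] ((626.6071166992188, 123.89512634277344), (24.070329666137695, 23.07684898376465), 2.379376173019409)
top0 [236, 158, 19, 31, 315] ((605.6549682617188, 54.56163024902344), (21.10512924194336, 69.12017059326172), 72.7823257446289)
top0 [266, 171, 25, 26, 517] ((585.349609375, -15.208168029785156), (54.071937561035156, 50.659080505371094), 1.2891802787780762)
scene0 [233, 223, 27, 23, 497] ((584.4548950195312, -14.452751159667969), (51.937191009521484, 53.66398620605469), 33.57612991333008)
scene0 [253, 247, 31, 25, 340] ((606.6900024414062, 54.92626953125), (21.834692001342773, 68.16253662109375), 73.17335510253906)
scene0 [286, 283, 12, 9, 84] ((631.7431030273438, 125.6043930053711), (16.352046966552734, 21.120147705078125), 33.46604919433594)
scene0 [307, 307, 21, 18, 288] ((653.2637329101562, 194.59689331054688), (32.42145538330078, 36.917911529541016), 31.00267219543457)
shift [-506.2 -432.2   81.2] turn [ -0.    0.1 -23.5]
```

Call:
send_rows(
  plan=[
    [[-15,-13,0],[0,0,-1]],
    [[-45,-39,0],[0,0,-4]],
    [[-75,-64,5],[0,0,-8]],
    [[-105,-90,10],[0,0,-12]],
    [[-135,-115,20],[0,0,-16]],
    [[-165,-141,25],[0,0,-20]],
    [[-195,-167,30],[0,0,-23.5]],
    [[-225,-192,35],[0,0,-23.5]],
    [[-255,-218,40],[0,0,-23.5]],
    [[-285,-244,45],[0,0,-23.5]],
    [[-315,-269,50],[0,0,-23.5]],
    [[-345,-295,55],[0,0,-23.5]],
  ],
  jaw=40,
  force=40,
)

```text
clock: 1.1
position: [0.3995, -0.1387, 0.1754]
eef_rot: [-3.141, 0.002, -0.698]
ft_force: [0.9, -0.4, 0.2]
grip_width: 0.0398
```

```bash
python3 -c "
from h import *
st();to(.4506,.065,.12,-40)"
```

```text
t 1.1 pos [ 0.3995 -0.1387  0.1754] rpy [-1.799e+02  1.000e-01 -4.000e+01] w 0.0398 F [ 0.9 -0.4  0.2]
shift [ -91.8 -188.8   55.7] turn [-0.1  0.1 -0. ]
```

Call:
send_rows(
  plan=[
    [[-15,-31,8],[0,0,0]],
    [[-30,-62,17],[0,0,0]],
    [[-45,-93,26],[0,0,0]],
    [[-60,-124,36],[0,0,0]],
    [[-75,-155,46],[0,0,0]],
    [[-86,-177,52],[0,0,0]],
    [[-91.8,-188.8,55.7],[-0.1,0.1,0]],
    [[-91.8,-188.8,55.7],[-0.1,0.1,0]],
    [[-91.8,-188.8,55.7],[-0.1,0.1,0]],
  ],
)

```text
clock: 1.85
position: [0.4501, 0.0654, 0.1194]
eef_rot: [3.14, 0.001, -0.697]
ft_force: [-0.2, -0.6, -0.1]
grip_width: 0.0398
```

```bash
python3 - <<'E'
from h import *
st()
c=snap('scene','pics/s1.png');cv2.imwrite('pics/s1z.png',cv2.resize(c['image'][60:280,200:420],None,fx=2.7,fy=2.7))
W=pts(c);d=W[60:280,200:420].reshape(-1,3)
p=state()['position']
s=d[(np.hypot(d[:,0]-p[0],d[:,1]-p[1])<.06)&(d[:,2]>.08)]
print('lowest finger z',np.percentile(s[:,2],[0,1,2,5]))
to(.4506,.065,.005,-40)
E
```

```text
t 1.85 pos [0.4501 0.0654 0.1194] rpy [179.9   0.  -39.9] w 0.0398 F [-0.2 -0.6 -0.1]
lowest finger z [0.11909333 0.13498353 0.14495105 0.17189806]
shift [ 1.000e-01 -6.000e-01  1.148e+02] turn [0.1 0.  0. ]
```

View pics/s1z.png

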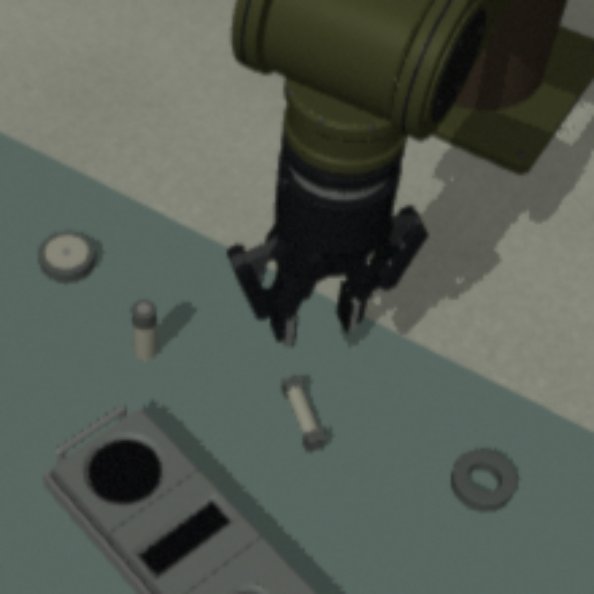

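The jaws sit across the rod. The rod's middle is at about (305,412) in the crop, below the fingers at (287,335) and (352,325). I'll descend and grip.

Call:
send_rows(
  plan=[
    [[0,-0.6,10],[0,0,0]],
    [[0,-0.6,35],[0,0,0]],
    [[0,-0.6,65],[0,0,0]],
    [[0,-0.6,90],[0,0,0]],
    [[0,-0.6,105],[0,0,0]],
    [[0,-0.6,112],[0,0,0]],
    [[0,-0.6,114.5],[0,0,0]],
    [[0,-0.6,114.5],[0,0,0]],
  ],
)

```text
clock: 2.57
position: [0.4505, 0.0645, 0.0051]
eef_rot: [3.14, 0.0, -0.699]
ft_force: [-0.4, -0.5, 0.2]
grip_width: 0.0397
```

Call:
send_rows(
  plan=[
    [[0,0,0],[0,0,0]],
    [[0,0,0],[0,0,0]],
    [[0,0,0],[0,0,0]],
    [[0,0,0],[0,0,0]],
    [[0,0,0],[0,0,0]],
    [[0,0,0],[0,0,0]],
    [[0,0,0],[0,0,0]],
    [[0,0,0],[0,0,0]],
  ],
  jaw=0,
  force=40,
)

```text
clock: 3.23
position: [0.4519, 0.0644, 0.0067]
eef_rot: [3.141, -0.002, -0.699]
ft_force: [-0.7, -1.2, 5.9]
grip_width: 0.0119
```

```bash
python3 - <<'E'
from h import *
st()
c=snap('top','pics/t2.png')
E
```

```text
t 3.23 pos [0.4519 0.0644 0.0067] rpy [ 1.8e+02 -1.0e-01 -4.0e+01] w 0.0119 F [-0.7 -1.2  5.9]
```

Width 11.9 mm and an upward push mean the pads pinch above the rod's centreline. I'll reopen and go lower.

Call:
send_rows(
  plan=[
    [[0,0,0],[0,0,0]],
    [[0,0,0],[0,0,0]],
    [[0,0,0],[0,0,0]],
    [[0,0,0],[0,0,0]],
    [[0,0,1.5],[0,0,0]],
    [[0,0,3],[0,0,0]],
    [[0,0,5],[0,0,0]],
    [[0,0,5],[0,0,0]],
    [[0,0,5],[0,0,0]],
  ],
  jaw=30,
)

```text
clock: 4.03
position: [0.4516, 0.0643, 0.0013]
eef_rot: [3.141, -0.001, -0.699]
ft_force: [0.4, -0.7, 0.4]
grip_width: 0.0299
```

```bash
python3 - <<'E'
from h import *
st()
c=snap('scene','pics/s3.png');cv2.imwrite('pics/s3z.png',cv2.resize(c['image'][130:260,250:380],None,fx=4.5,fy=4.5,interpolation=2))
E
```

```text
t 4.03 pos [0.4516 0.0643 0.0013] rpy [ 1.8e+02 -1.0e-01 -4.0e+01] w 0.0299 F [ 0.4 -0.7  0.4]
```

View pics/s3z.png

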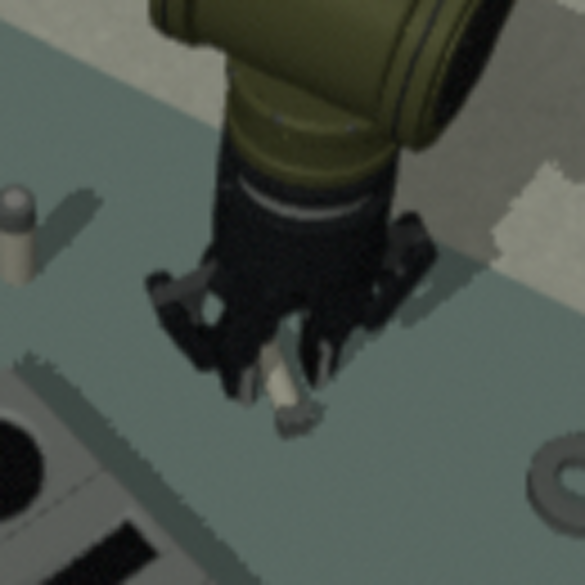

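The fingers straddle the rod at (240,395) and (320,380) in the crop, with no contact. Closing.

Call:
send_rows(
  plan=[
    [[0,0,0],[0,0,0]],
    [[0,0,0],[0,0,0]],
    [[0,0,0],[0,0,0]],
    [[0,0,0],[0,0,0]],
    [[0,0,0],[0,0,0]],
    [[0,0,0],[0,0,0]],
  ],
  jaw=0,
  force=40,
)

```text
clock: 4.58
position: [0.452, 0.0643, 0.0016]
eef_rot: [3.141, -0.002, -0.699]
ft_force: [0.4, -0.2, 1.1]
grip_width: 0.0121
```

Call:
send_rows(
  plan=[
    [[0,0,-3],[0,0,0]],
    [[0,0,-10],[0,0,0]],
    [[0,0,-25],[0,0,0]],
    [[0,0,-45],[0,0,0]],
    [[0,0,-65],[0,0,0]],
    [[0,0,-85],[0,0,0]],
    [[0,0,-95],[0,0,0]],
    [[0,0,-98],[0,0,0]],
    [[0,0,-98],[0,0,0]],
  ],
)

```text
clock: 5.33
position: [0.4524, 0.0645, 0.1005]
eef_rot: [-3.141, -0.003, -0.699]
ft_force: [0.1, 0.2, 0.0]
grip_width: 0.0122
```

```bash
python3 - <<'E'
from h import *
st()
c=snap('scene','pics/s4.png');cv2.imwrite('pics/s4z.png',cv2.resize(c['image'][90:220,240:370],None,fx=4.5,fy=4.5,interpolation=2))
to(.6058,.0542,.1,-107.1)
E
```

```text
t 5.33 pos [0.4524 0.0645 0.1005] rpy [-179.9   -0.2  -40. ] w 0.0122 F [0.1 0.2 0. ]
shift [124.7 -91.3  -0.5] turn [-0.  -0.1 67.1]
```

View pics/s4z.png

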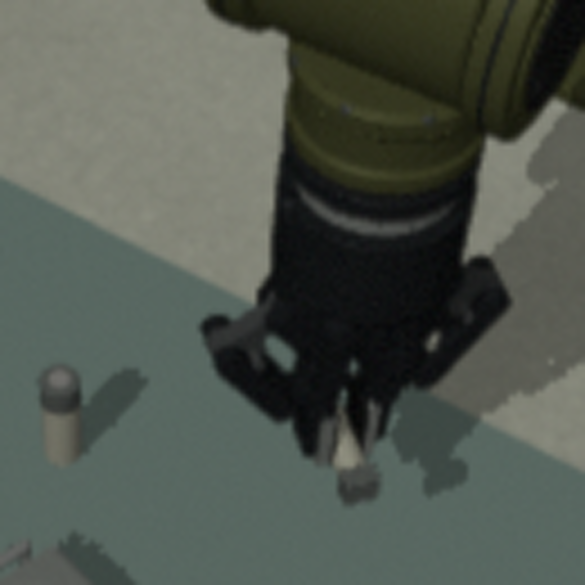

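The rod is held; its collar shows at (358,480) in the crop. Moving over the groove.

Call:
send_rows(
  plan=[
    [[4,-3,0],[0,0,3]],
    [[14,-10,0],[0,0,9]],
    [[28,-20,0],[0,0,15]],
    [[42,-30,0],[0,0,21]],
    [[56,-41,0],[0,0,27]],
    [[70,-51,0],[0,0,33]],
    [[84,-61,0],[0,0,39]],
    [[98,-72,0],[0,0,46]],
    [[110,-81,0],[0,0,53]],
    [[119,-87,0],[0,0,60]],
    [[124,-91,0],[0,0,65]],
    [[124.7,-91.3,0],[0,0,67.1]],
  ],
)

```text
clock: 6.38
position: [0.6057, 0.054, 0.0971]
eef_rot: [3.14, -0.002, -1.874]
ft_force: [-0.1, 0.8, -1.0]
grip_width: 0.0123
```

Call:
send_rows(
  plan=[
    [[0,0,0],[0,0,0]],
    [[0,0,0],[0,0,0]],
  ],
)

```text
clock: 6.55
position: [0.6044, 0.0539, 0.0947]
eef_rot: [3.136, -0.003, -1.873]
ft_force: [-0.0, 0.1, -0.6]
grip_width: 0.0121
```

```bash
python3 - <<'E'
from h import *
st()
c=snap('scene','pics/s5.png');cv2.imwrite('pics/s5z.png',cv2.resize(c['image'][160:310,190:340],None,fx=4,fy=4,interpolation=2))
t=snap('top','pics/t5.png');cv2.imwrite('pics/t5z.png',cv2.resize(t['image'][110:230,150:310],None,fx=4,fy=4,interpolation=2))
to(.6058,.0542,.033,-107.1)
E
```

```text
t 6.55 pos [0.6044 0.0539 0.0947] rpy [ 179.7   -0.2 -107.3] w 0.0121 F [-0.   0.1 -0.6]
shift [-0.7 -1.2 62.7] turn [ 0.2 -0.2 -0.2]
```

View pics/s5z.png

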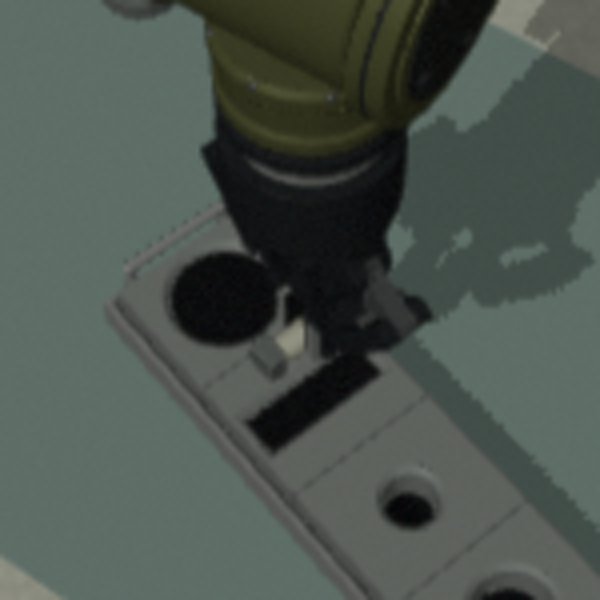

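View pics/t5z.png

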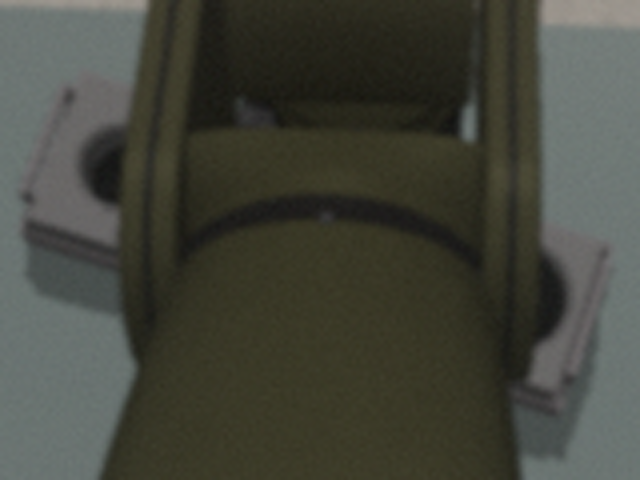

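The rod (collar at (268,355) in the crop) is parallel to the groove, which runs (245,435)–(380,365). Descending in stages.

Call:
send_rows(
  plan=[
    [[-0.2,-0.3,5],[0,0,0]],
    [[-0.4,-0.6,18],[0.1,-0.1,0]],
    [[-0.7,-1.2,33],[0.2,-0.2,-0.2]],
    [[-0.7,-1.2,45],[0.2,-0.2,-0.2]],
    [[-0.7,-1.2,54],[0.2,-0.2,-0.2]],
    [[-0.7,-1.2,58],[0.2,-0.2,-0.2]],
    [[-0.7,-1.2,59],[0.2,-0.2,-0.2]],
    [[-0.7,-1.2,59],[0.2,-0.2,-0.2]],
  ],
)

```text
clock: 7.32
position: [0.6058, 0.0542, 0.0363]
eef_rot: [3.141, 0.001, -1.869]
ft_force: [0.6, 0.1, -0.1]
grip_width: 0.0122
```

```bash
python3 - <<'E'
from h import *
st()
c=snap('scene','pics/s6.png');cv2.imwrite('pics/s6z.png',cv2.resize(c['image'][190:310,200:320],None,fx=5,fy=5,interpolation=2))
to(.6058,.0542,.032,-107.1)
E
```

```text
t 7.32 pos [0.6058 0.0542 0.0363] rpy [ 180.     0.  -107.1] w 0.0122 F [ 0.6  0.1 -0.1]
shift [0.1 0.2 4.6] turn [ 0.  0. -0.]
```

View pics/s6z.png

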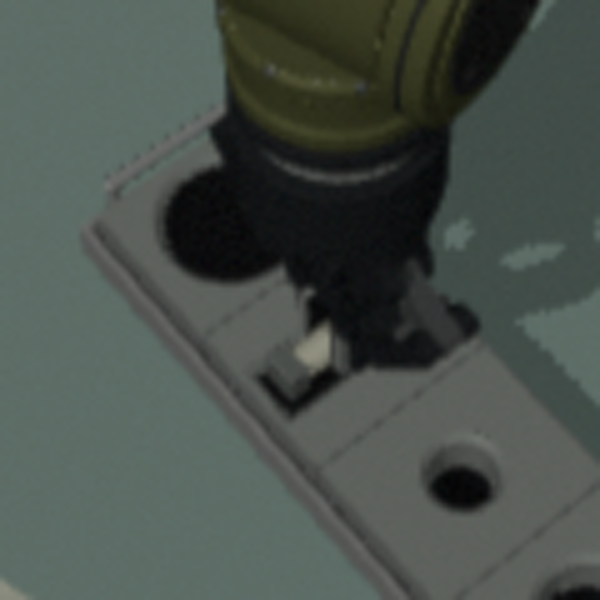

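The rod collar (295,375) is centred over the groove. Going lower and watching the force.

Call:
send_rows(
  plan=[
    [[0.1,0.2,1],[0,0,0]],
    [[0.1,0.2,2],[0,0,0]],
    [[0.1,0.2,3],[0,0,0]],
    [[0.1,0.2,4],[0,0,0]],
    [[0.1,0.2,4.5],[0,0,0]],
    [[0.1,0.2,4.5],[0,0,0]],
  ],
)

```text
clock: 7.87
position: [0.6065, 0.0542, 0.0352]
eef_rot: [-3.141, 0.001, -1.869]
ft_force: [-7.7, -0.7, 14.3]
grip_width: 0.012
```

The fingers have met the insert top with the rod about 4–5 mm above the floor, inside the groove walls. I'll ease up 0.5 mm and release; that is well below the drop limit.

Call:
send_rows(
  plan=[
    [[0,0,-0.3],[0,0,0]],
    [[0,0,-0.3],[0,0,0]],
    [[0,0,-0.3],[0,0,0]],
  ],
)

```text
clock: 8.12
position: [0.6068, 0.0542, 0.0357]
eef_rot: [-3.14, 0.001, -1.869]
ft_force: [0.3, -0.3, -0.2]
grip_width: 0.0119
```

Call:
send_rows(
  plan=[
    [[0,0,0],[0,0,0]],
    [[0,0,0],[0,0,0]],
    [[0,0,0],[0,0,0]],
    [[0,0,-0.5],[0,0,0]],
    [[0,0,-5],[0,0,0]],
    [[0,0,-20],[0,0,0]],
    [[0,0,-45],[0,0,0]],
    [[0,0,-75],[0,0,0]],
    [[0,0,-100],[0,0,0]],
    [[0,0,-110],[0,0,0]],
    [[0,0,-112],[0,0,0]],
  ],
  jaw=30,
)

```text
clock: 9.03
position: [0.6085, 0.0542, 0.1513]
eef_rot: [-3.135, 0.003, -1.869]
ft_force: [-0.1, 0.4, -1.0]
grip_width: 0.0301
```

```bash
python3 - <<'E'
from h import *
st()
c=snap('scene','pics/s7.png');cv2.imwrite('pics/s7z.png',cv2.resize(c['image'][190:310,200:320],None,fx=5,fy=5,interpolation=2))
to(.424,-.1925,.15,-17.1)
E
```

```text
t 9.03 pos [0.6085 0.0542 0.1513] rpy [-179.6    0.2 -107.1] w 0.0301 F [-0.1  0.4 -1. ]
shift [289.7 102.8  -1.6] turn [ -0.3  -0.1 -90. ]
```

View pics/s7z.png

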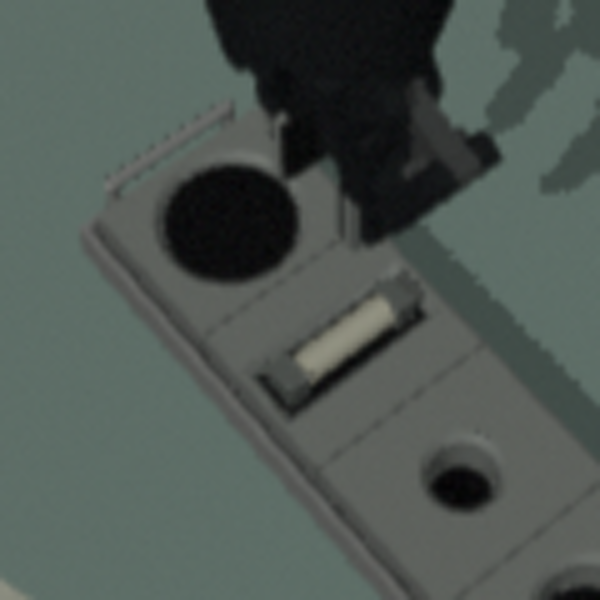

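The rod lies in the groove, (290,385)–(405,290) in the crop. Next is the disc.

Call:
send_rows(
  plan=[
    [[8,3,0],[0,0,-4]],
    [[30,10,0],[0,0,-10]],
    [[58,20,0],[0,0,-17]],
    [[87,30,0],[0,0,-24]],
    [[116,41,0],[0,0,-31]],
    [[145,51,0],[0,0,-38]],
    [[174,61,0],[0,0,-45]],
    [[203,72,0],[0,0,-52]],
    [[232,82,0],[0,0,-59]],
    [[260,92,0],[0,0,-66]],
    [[282,100,0],[0,0,-73]],
    [[289.7,102.8,0],[0,0,-80]],
  ],
  jaw=72,
)

```text
clock: 10.08
position: [0.4211, -0.1937, 0.1457]
eef_rot: [-3.14, 0.001, -0.47]
ft_force: [1.2, 0.2, 0.6]
grip_width: 0.0718
```

```bash
python3 - <<'E'
from h import *
st()
c=snap('scene','pics/s8.png');cv2.imwrite('pics/s8z.png',cv2.resize(c['image'][60:210,150:300],None,fx=4,fy=4,interpolation=2))
to(.424,-.1925,.003,-17.1)
E
```

```text
t 10.08 pos [ 0.4211 -0.1937  0.1457] rpy [-179.9    0.   -26.9] w 0.0718 F [1.2 0.2 0.6]
shift [  2.1  -2.2 142.7] turn [-0.1  0.  -9.6]
```

View pics/s8z.png

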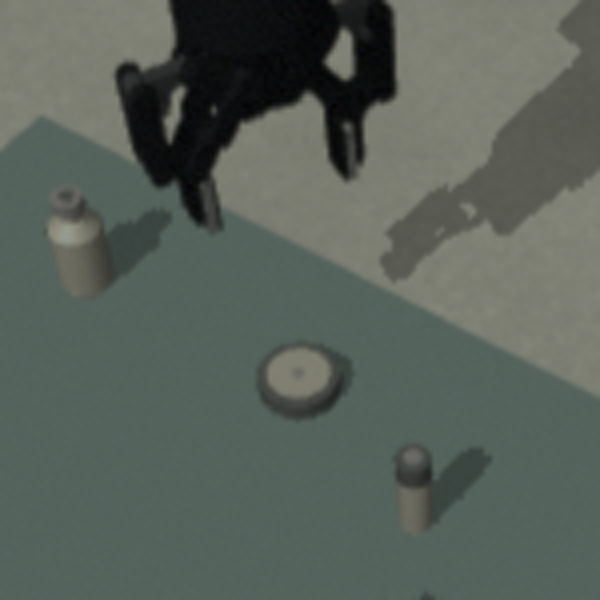

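The disc (300,378) lies below the open jaws, clear of the saline vial (80,240) and slim vial (415,490). Descending.

Call:
send_rows(
  plan=[
    [[2.1,-2.2,5],[0,0,-5]],
    [[2.1,-2.2,20],[0,0,-9.6]],
    [[2.1,-2.2,45],[0,0,-9.6]],
    [[2.1,-2.2,70],[0,0,-9.6]],
    [[2.1,-2.2,95],[0,0,-9.6]],
    [[2.1,-2.2,115],[0,0,-9.6]],
    [[2.1,-2.2,130],[0,0,-9.6]],
    [[2.1,-2.2,139],[0,0,-9.6]],
    [[2.1,-2.2,142.5],[-0.1,0,-9.6]],
    [[2.1,-2.2,142.5],[-0.1,0,-9.6]],
    [[2.1,-2.2,142.5],[-0.1,0,-9.6]],
  ],
)

```text
clock: 11.05
position: [0.4243, -0.1925, 0.0035]
eef_rot: [-3.141, 0.0, -0.299]
ft_force: [-0.1, -0.1, -0.1]
grip_width: 0.072
```

Call:
send_rows(
  plan=[
    [[0,0,0],[0,0,0]],
    [[0,0,0],[0,0,0]],
    [[0,0,0],[0,0,0]],
    [[0,0,0],[0,0,0]],
    [[0,0,0],[0,0,0]],
    [[0,0,0],[0,0,0]],
    [[0,0,0],[0,0,0]],
  ],
  jaw=20,
  force=50,
)

```text
clock: 11.63
position: [0.4256, -0.1931, 0.0054]
eef_rot: [3.141, -0.002, -0.299]
ft_force: [-1.5, 1.0, 4.6]
grip_width: 0.0469
```

Call:
send_rows(
  plan=[
    [[0,0,-2],[0,0,0]],
    [[0,0,-6],[0,0,0]],
    [[0,0,-15],[0,0,0]],
    [[0,0,-30],[0,0,0]],
    [[0,0,-50],[0,0,0]],
    [[0,0,-70],[0,0,0]],
    [[0,0,-85],[0,0,0]],
    [[0,0,-94],[0,0,0]],
    [[0,0,-96],[0,0,0]],
    [[0,0,-96],[0,0,0]],
  ],
)

```text
clock: 12.47
position: [0.4257, -0.1932, 0.1022]
eef_rot: [3.141, -0.004, -0.299]
ft_force: [-0.8, 0.3, -0.5]
grip_width: 0.0469
```

```bash
python3 - <<'E'
from h import *
st()
c=snap('scene','pics/s9.png');cv2.imwrite('pics/s9z.png',cv2.resize(c['image'][60:210,150:300],None,fx=4,fy=4,interpolation=2))
to(.5844,-.0156,.1,-17.1)
E
```

```text
t 12.47 pos [ 0.4257 -0.1932  0.1022] rpy [180.   -0.2 -17.2] w 0.0469 F [-0.8  0.3 -0.5]
shift [ 100.  -216.4    1.3] turn [ 0.  -0.1 -0.1]
```

View pics/s9z.png

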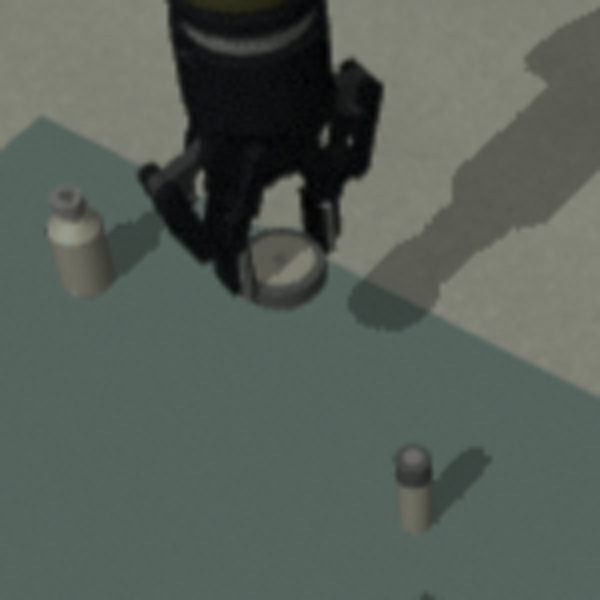

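The disc (285,268) is held level. Carrying it to its recess.

Call:
send_rows(
  plan=[
    [[4,-8,0],[0,0,0]],
    [[12,-26,0],[0,0,0]],
    [[23,-49,0],[0,0,0]],
    [[34,-74,0],[0,0,0]],
    [[45,-98,0],[0,0,0]],
    [[56,-122,0],[0,0,0]],
    [[67,-146,0],[0,0,0]],
    [[78,-170,0],[0,0,0]],
    [[88,-191,0],[0,0,0]],
    [[96,-207,0],[0,0,0]],
    [[100,-216.4,1],[0,-0.1,0]],
    [[100,-216.4,1],[0,-0.1,0]],
  ],
)

```text
clock: 13.52
position: [0.5847, -0.0138, 0.0988]
eef_rot: [3.141, 0.002, -0.297]
ft_force: [-0.7, -0.8, -0.3]
grip_width: 0.0469
```

Call:
send_rows(
  plan=[
    [[0,0,5],[0,0,0]],
    [[0,0,15],[0,0,0]],
    [[0,0,27],[0,0,0]],
    [[0,0,38],[0,0,0]],
    [[0,0,46],[0,0,0]],
    [[0,0,50],[0,0,0]],
    [[0,0,50],[0,0,0]],
  ],
)

```text
clock: 14.1
position: [0.5833, -0.014, 0.0468]
eef_rot: [3.141, 0.005, -0.298]
ft_force: [-0.2, -0.3, -0.8]
grip_width: 0.0468
```

```bash
python3 - <<'E'
from h import *
st()
c=snap('scene','pics/s10.png');cv2.imwrite('pics/s10z.png',cv2.resize(c['image'][170:290,190:310],None,fx=5,fy=5,interpolation=2))
to(.5844,-.0156,.033,-17.1)
E
```

```text
t 14.1 pos [ 0.5833 -0.014   0.0468] rpy [179.9   0.3 -17.1] w 0.0468 F [-0.2 -0.3 -0.8]
shift [ 0.9  1.5 14.9] turn [0.  0.2 0. ]
```

View pics/s10z.png

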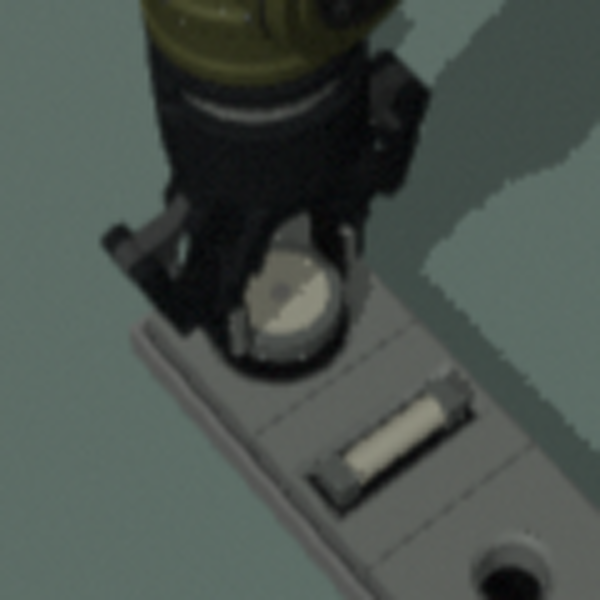

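The disc (292,305) is above its recess. Lowering to the floor, which should come at TCP z of about 0.035.

Call:
send_rows(
  plan=[
    [[0.9,1.5,3],[0,0.2,0]],
    [[0.9,1.5,6],[0,0.2,0]],
    [[0.9,1.5,8],[0,0.2,0]],
    [[0.9,1.5,10],[0,0.2,0]],
    [[0.9,1.5,11.5],[0,0.2,0]],
    [[0.9,1.5,12],[0,0.2,0]],
    [[0.9,1.5,12],[0,0.2,0]],
  ],
)

```text
clock: 14.73
position: [0.5843, -0.0156, 0.0358]
eef_rot: [3.141, 0.0, -0.298]
ft_force: [-0.2, 0.3, 0.2]
grip_width: 0.0467
```

Call:
send_rows(
  plan=[
    [[0,0,0.7],[0,0,0]],
    [[0,0,1.4],[0,0,0]],
    [[0,0,1.4],[0,0,0]],
  ],
)

```text
clock: 14.98
position: [0.5847, -0.0156, 0.0355]
eef_rot: [3.141, -0.0, -0.297]
ft_force: [-1.5, 0.5, 5.6]
grip_width: 0.0469
```

Contact at z 0.0355, as predicted. Releasing and rising.

Call:
send_rows(
  plan=[
    [[0,0,0],[0,0,0]],
    [[0,0,0],[0,0,0]],
    [[0,0,0],[0,0,0]],
    [[0,0,0],[0,0,0]],
    [[0,0,-2],[0,0,0]],
    [[0,0,-12],[0,0,0]],
    [[0,0,-35],[0,0,0]],
    [[0,0,-65],[0,0,0]],
    [[0,0,-95],[0,0,0]],
    [[0,0,-108],[0,0,0]],
    [[0,0,-112],[0,0,0]],
  ],
  jaw=66,
)

```text
clock: 15.9
position: [0.5869, -0.0158, 0.1519]
eef_rot: [-3.141, -0.007, -0.297]
ft_force: [-0.3, 0.4, -0.3]
grip_width: 0.0662
```

```bash
python3 - <<'E'
from h import *
st()
c=snap('scene','pics/s11.png');cv2.imwrite('pics/s11z.png',cv2.resize(c['image'][170:290,190:310],None,fx=5,fy=5,interpolation=2))
to(.4664,-.078,.12,-17.1)
E
```

```text
t 15.9 pos [ 0.5869 -0.0158  0.1519] rpy [-180.    -0.4  -17. ] w 0.0662 F [-0.3  0.4 -0.3]
shift [-96.4  94.7  29.9] turn [-0.  -0.3  0.1]
```

View pics/s11z.png

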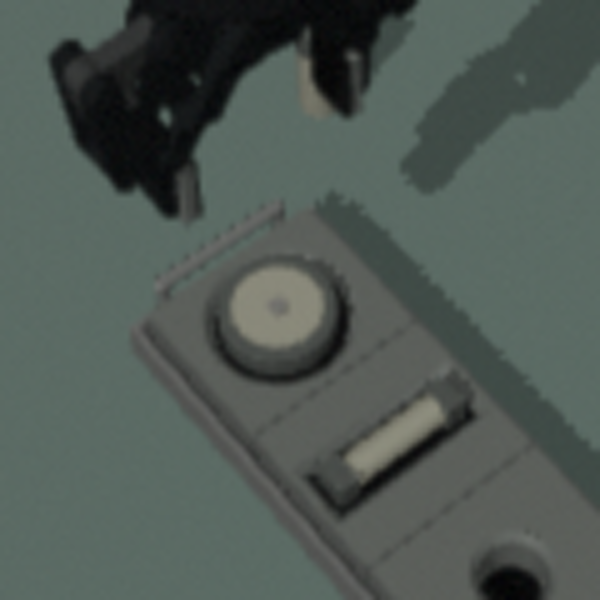

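The disc (280,315) is seated in its recess. Next is the slim vial.

Call:
send_rows(
  plan=[
    [[-6,6,0],[0,0,0]],
    [[-20,20,4],[0,-0.1,0]],
    [[-38,37,10],[0,-0.2,0]],
    [[-56,55,16],[0,-0.3,0]],
    [[-74,73,22],[0,-0.3,0]],
    [[-88,87,27],[0,-0.3,0]],
    [[-96.4,94.7,29.9],[0,-0.3,0]],
    [[-96.4,94.7,29.9],[0,-0.3,0]],
    [[-96.4,94.7,29.9],[0,-0.3,0]],
  ],
  jaw=48,
)

```text
clock: 16.7
position: [0.4657, -0.078, 0.119]
eef_rot: [-3.141, 0.002, -0.298]
ft_force: [-0.4, -0.1, -0.1]
grip_width: 0.0479
```

```bash
python3 - <<'E'
from h import *
st()
c=snap('scene','pics/s12.png');cv2.imwrite('pics/s12z.png',cv2.resize(c['image'][90:210,200:320],None,fx=5,fy=5,interpolation=2))
to(.4664,-.078,.03,-17.1)
E
```

```text
t 16.7 pos [ 0.4657 -0.078   0.119 ] rpy [-1.80e+02  1.00e-01 -1.71e+01] w 0.0479 F [-0.4 -0.1 -0.1]
shift [-0.1  0.2 89.7] turn [-0.  0.  0.]
```

View pics/s12z.png

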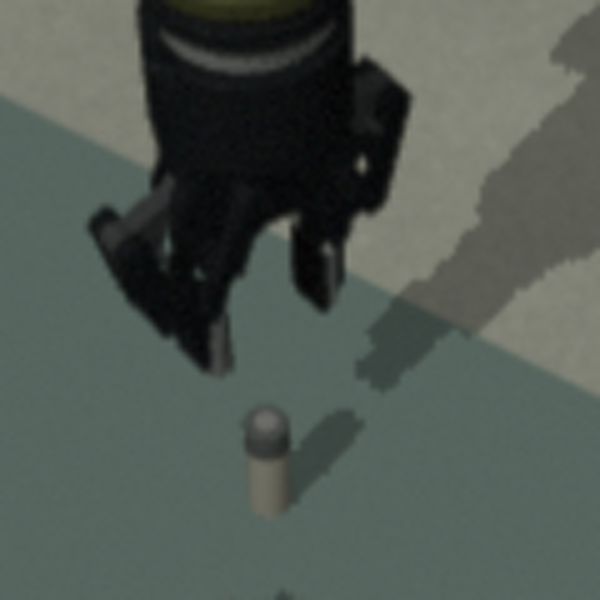

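The slim vial's cap (267,425) sits midway between the fingers. Descending and gripping.

Call:
send_rows(
  plan=[
    [[0,0.2,8],[0,0,0]],
    [[0,0.2,25],[0,0,0]],
    [[0,0.2,47],[0,0,0]],
    [[0,0.2,67],[0,0,0]],
    [[0,0.2,81],[0,0,0]],
    [[0,0.2,88],[0,0,0]],
    [[0,0.2,89.5],[0,0,0]],
    [[0,0.2,89.5],[0,0,0]],
  ],
)

```text
clock: 17.42
position: [0.4668, -0.0778, 0.03]
eef_rot: [-3.141, 0.001, -0.297]
ft_force: [0.2, -0.3, -0.4]
grip_width: 0.0479
```

Call:
send_rows(
  plan=[
    [[0,0,0],[0,0,0]],
    [[0,0,0],[0,0,0]],
    [[0,0,0],[0,0,0]],
    [[0,0,0],[0,0,0]],
    [[0,0,0],[0,0,0]],
    [[0,0,0],[0,0,0]],
    [[0,0,0],[0,0,0]],
  ],
  jaw=5,
  force=40,
)

```text
clock: 18.0
position: [0.4679, -0.0781, 0.0311]
eef_rot: [-3.141, -0.001, -0.297]
ft_force: [0.4, 1.0, 6.1]
grip_width: 0.0187
```

Call:
send_rows(
  plan=[
    [[0,0,-2],[0,0,0]],
    [[0,0,-6],[0,0,0]],
    [[0,0,-15],[0,0,0]],
    [[0,0,-30],[0,0,0]],
    [[0,0,-50],[0,0,0]],
    [[0,0,-65],[0,0,0]],
    [[0,0,-75],[0,0,0]],
    [[0,0,-78],[0,0,0]],
    [[0,0,-78],[0,0,0]],
  ],
)

```text
clock: 18.75
position: [0.4682, -0.0782, 0.1101]
eef_rot: [-3.141, -0.003, -0.297]
ft_force: [-0.1, -0.3, -0.9]
grip_width: 0.0188
```

```bash
python3 - <<'E'
from h import *
st()
c=snap('scene','pics/s13.png');cv2.imwrite('pics/s13z.png',cv2.resize(c['image'][90:210,200:320],None,fx=5,fy=5,interpolation=2))
to(.6271,.1238,.11,-17.1)
E
```

```text
t 18.75 pos [ 0.4682 -0.0782  0.1101] rpy [-180.    -0.2  -17. ] w 0.0188 F [-0.1 -0.3 -0.9]
shift [  93.4 -239.7   -0.7] turn [-0.  -0.1  0.1]
```

View pics/s13z.png

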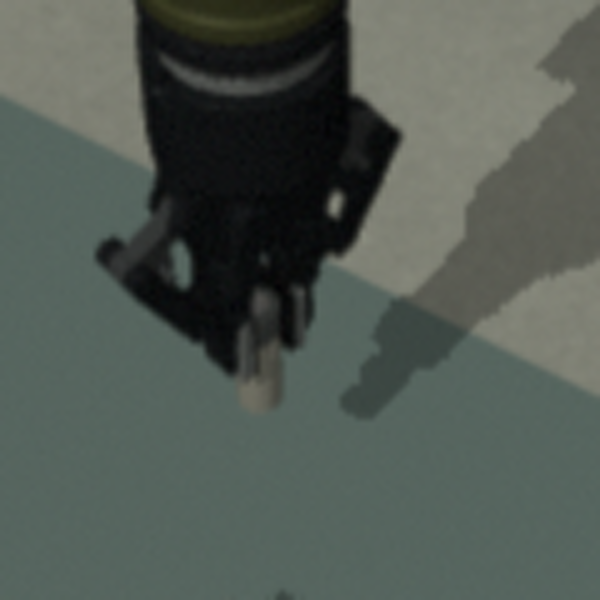

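The slim vial (260,350) is held upright. Carrying it over the slim pocket.

Call:
send_rows(
  plan=[
    [[3,-8,0],[0,0,0]],
    [[11,-28,0],[0,0,0]],
    [[21,-54,0],[0,0,0]],
    [[32,-82,0],[0,0,0]],
    [[43,-110,0],[0,0,0]],
    [[54,-138,0],[0,0,0]],
    [[65,-166,0],[0,0,0]],
    [[75,-193,0],[0,0,0]],
    [[84,-215,0],[0,0,0]],
    [[90,-231,0],[0,0,0]],
    [[93.4,-239.7,0],[0,-0.1,0]],
    [[93.4,-239.7,0],[0,-0.1,0]],
  ],
)

```text
clock: 19.8
position: [0.6272, 0.1254, 0.1078]
eef_rot: [-3.141, 0.002, -0.295]
ft_force: [-0.1, -1.1, 0.0]
grip_width: 0.0185
```

Call:
send_rows(
  plan=[
    [[0,0,5],[0,0,0]],
    [[0,0,13],[0,0,0]],
    [[0,0,22],[0,0,0]],
    [[0,0,28],[0,0,0]],
    [[0,0,30],[0,0,0]],
    [[0,0,30],[0,0,0]],
    [[0,0,30],[0,0,0]],
  ],
)

```text
clock: 20.38
position: [0.6271, 0.1251, 0.0777]
eef_rot: [-3.141, 0.003, -0.296]
ft_force: [0.2, 0.2, -0.5]
grip_width: 0.0186
```

```bash
python3 - <<'E'
from h import *
st()
c=snap('scene','pics/s14.png');cv2.imwrite('pics/s14z.png',cv2.resize(c['image'][210:330,230:350],None,fx=5,fy=5,interpolation=2))
to(.6271,.1238,.0415,-17.1)
E
```

```text
t 20.38 pos [0.6271 0.1251 0.0777] rpy [-1.8e+02  1.0e-01 -1.7e+01] w 0.0186 F [ 0.2  0.2 -0.5]
shift [ 0.2  1.5 36.7] turn [-0.   0.1  0.2]
```

View pics/s14z.png

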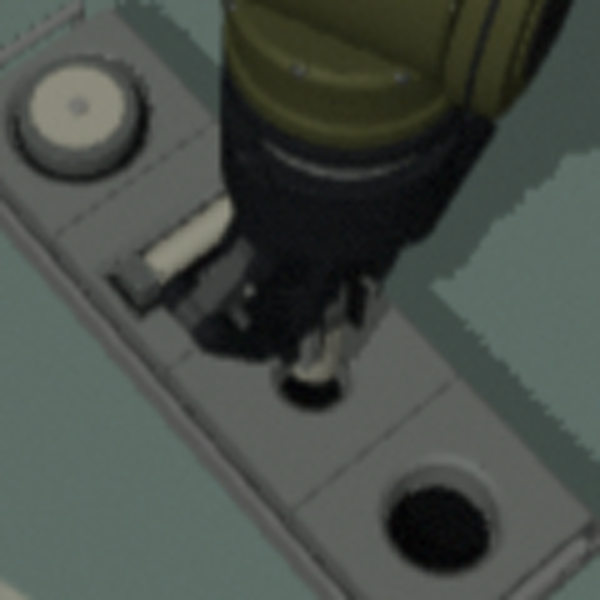

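The vial (317,370) is entering the slim pocket (312,390). Lowering.

Call:
send_rows(
  plan=[
    [[0.2,1.5,3],[0,0,0]],
    [[0.2,1.5,9],[0,0,0]],
    [[0.2,1.5,16],[0,0.1,0]],
    [[0.2,1.5,23],[0,0.1,0]],
    [[0.2,1.5,29],[0,0.1,0]],
    [[0.2,1.5,33],[0,0.1,0]],
    [[0.2,1.5,35],[0,0.1,0]],
    [[0.2,1.5,36],[0,0.1,0]],
    [[0.2,1.5,36.7],[0,0.1,0]],
    [[0.2,1.5,36.7],[0,0.1,0]],
  ],
)

```text
clock: 21.27
position: [0.6274, 0.1239, 0.0422]
eef_rot: [-3.141, -0.001, -0.296]
ft_force: [-1.8, -0.6, 4.2]
grip_width: 0.0186
```

Floor contact at z 0.0422, as expected. Releasing and rising.

Call:
send_rows(
  plan=[
    [[0,0,0],[0,0,0]],
    [[0,0,0],[0,0,0]],
    [[0,0,0],[0,0,0]],
    [[0,0,0],[0,0,0]],
    [[0,0,-5],[0,0,0]],
    [[0,0,-20],[0,0,0]],
    [[0,0,-45],[0,0,0]],
    [[0,0,-75],[0,0,0]],
    [[0,0,-100],[0,0,0]],
    [[0,0,-115],[0,0,0]],
    [[0,0,-118],[0,0,0]],
  ],
  jaw=42,
)

```text
clock: 22.18
position: [0.6298, 0.1241, 0.1659]
eef_rot: [-3.137, -0.008, -0.296]
ft_force: [0.6, 0.2, 1.1]
grip_width: 0.042
```

```bash
python3 - <<'E'
from h import *
st()
c=snap('scene','pics/s15.png');cv2.imwrite('pics/s15z.png',cv2.resize(c['image'][210:330,230:350],None,fx=5,fy=5,interpolation=2))
to(.4237,.358,.16,-40)
E
```

```text
t 22.18 pos [0.6298 0.1241 0.1659] rpy [-179.8   -0.5  -16.9] w 0.042 F [0.6 0.2 1.1]
shift [-264.6 -164.     2.9] turn [-0.2 -0.3 23.1]
```

View pics/s15z.png

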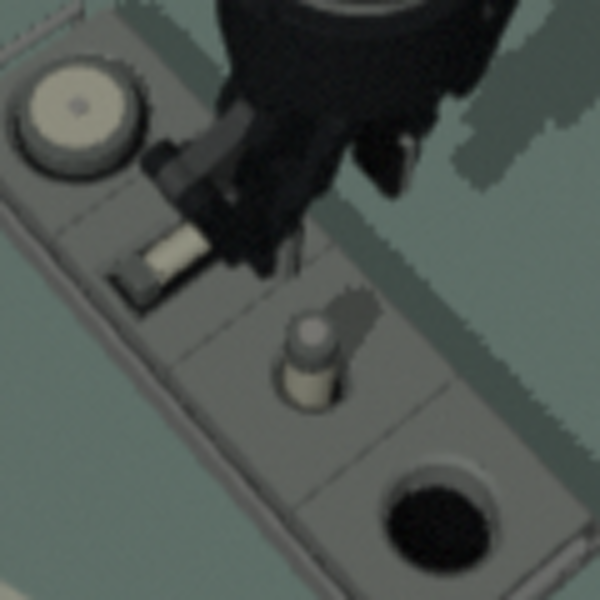

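The slim vial (312,370) stands in its pocket. Next is the wide vial.

Call:
send_rows(
  plan=[
    [[-9,-6,0],[0,0,1]],
    [[-33,-20,0],[0,0,4]],
    [[-61,-38,0],[0,0,7]],
    [[-90,-56,0],[0,0,10]],
    [[-119,-74,0],[0,0,13]],
    [[-148,-92,1],[0,0,16]],
    [[-177,-110,1],[0,0,19]],
    [[-206,-128,2],[0,0,22]],
    [[-234,-145,2],[0,0,23]],
    [[-255,-158,3],[0,0,23]],
    [[-264.6,-164,3],[-0.2,-0.3,23.1]],
    [[-264.6,-164,3],[-0.2,-0.3,23.1]],
  ],
  jaw=62,
)

```text
clock: 23.23
position: [0.4215, 0.3588, 0.158]
eef_rot: [3.139, 0.002, -0.696]
ft_force: [0.3, 0.7, -0.4]
grip_width: 0.0619
```

```bash
python3 - <<'E'
from h import *
st()
c=snap('scene','pics/s16.png');cv2.imwrite('pics/s16z.png',cv2.resize(c['image'][170:330,380:540],None,fx=3.75,fy=3.75,interpolation=2))
to(.4237,.358,.034,-40)
E
```

```text
t 23.23 pos [0.4215 0.3588 0.158 ] rpy [ 1.799e+02  1.000e-01 -3.990e+01] w 0.0619 F [ 0.3  0.7 -0.4]
shift [  0.7  -0.9 124.4] turn [0.1 0.  0.1]
```

View pics/s16z.png

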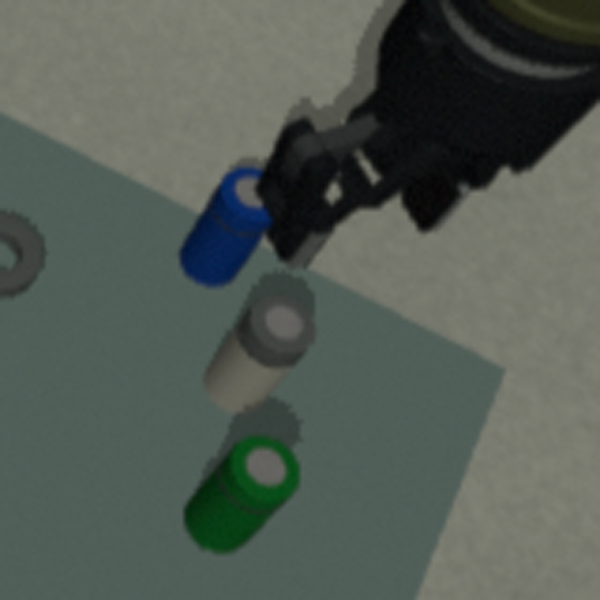

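The wide vial (cap at 283,322) stands between blue (245,190) and green (265,468). The jaws are clear of both, so I'm descending.

Call:
send_rows(
  plan=[
    [[0.7,-0.9,5],[0,0,0]],
    [[0.7,-0.9,18],[0,0,0]],
    [[0.7,-0.9,38],[0,0,0]],
    [[0.7,-0.9,60],[0,0,0]],
    [[0.7,-0.9,82],[0,0,0]],
    [[0.7,-0.9,102],[0,0,0]],
    [[0.7,-0.9,116],[0,0,0]],
    [[0.7,-0.9,123],[0,0,0]],
    [[0.7,-0.9,124.4],[0,0,0]],
    [[0.7,-0.9,124.4],[0,0,0]],
  ],
)

```text
clock: 24.12
position: [0.4238, 0.3572, 0.0332]
eef_rot: [3.138, 0.001, -0.698]
ft_force: [0.4, 1.0, -0.6]
grip_width: 0.062
```

Call:
send_rows(
  plan=[
    [[0,0,0],[0,0,0]],
    [[0,0,0],[0,0,0]],
    [[0,0,0],[0,0,0]],
    [[0,0,0],[0,0,0]],
    [[0,0,0],[0,0,0]],
    [[0,0,0],[0,0,0]],
    [[0,0,0],[0,0,0]],
  ],
  jaw=15,
  force=50,
)

```text
clock: 24.7
position: [0.4247, 0.3576, 0.0343]
eef_rot: [3.14, -0.0, -0.698]
ft_force: [2.1, -1.0, 5.5]
grip_width: 0.0329
```

Call:
send_rows(
  plan=[
    [[0,0,-2],[0,0,0]],
    [[0,0,-6],[0,0,0]],
    [[0,0,-15],[0,0,0]],
    [[0,0,-30],[0,0,0]],
    [[0,0,-50],[0,0,0]],
    [[0,0,-72],[0,0,0]],
    [[0,0,-92],[0,0,0]],
    [[0,0,-104],[0,0,0]],
    [[0,0,-108],[0,0,0]],
    [[0,0,-108],[0,0,0]],
  ],
)

```text
clock: 25.53
position: [0.4252, 0.3581, 0.1435]
eef_rot: [-3.141, -0.001, -0.698]
ft_force: [-0.7, -0.4, -0.6]
grip_width: 0.0328
```

```bash
python3 - <<'E'
from h import *
st()
c=snap('scene','pics/s17.png');cv2.imwrite('pics/s17z.png',cv2.resize(c['image'][170:330,380:540],None,fx=3.75,fy=3.75,interpolation=2))
to(.6486,.1934,.14,-17.1)
E
```

```text
t 25.53 pos [0.4252 0.3581 0.1435] rpy [-180.   -0.  -40.] w 0.0328 F [-0.7 -0.4 -0.6]
shift [277.2 -18.1   2.1] turn [  0.1   0.  -22.9]
```

View pics/s17z.png

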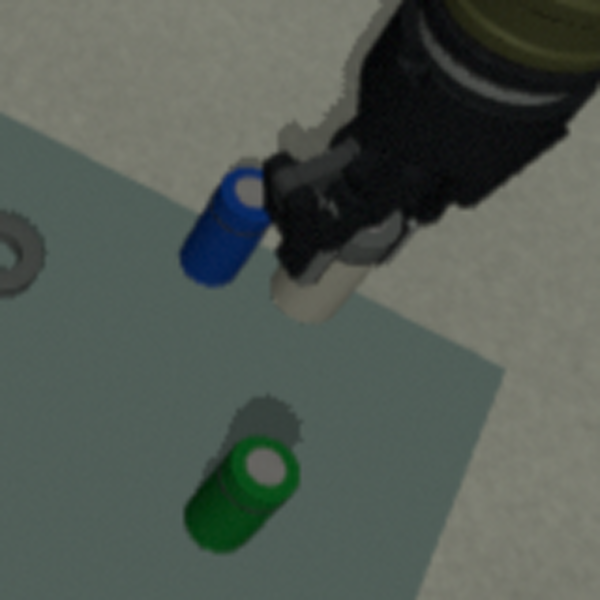

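The wide vial (320,270) is held and lifted; blue and green are undisturbed. Carrying it to the wide pocket.

Call:
send_rows(
  plan=[
    [[5,0,0],[0,0,-1]],
    [[18,-1,0],[0,0,-3]],
    [[40,-3,0],[0,0,-5]],
    [[70,-5,0],[0,0,-8]],
    [[102,-7,0],[0,0,-11]],
    [[134,-9,0],[0,0,-14]],
    [[166,-11,0],[0,0,-17]],
    [[198,-13,0],[0,0,-20]],
    [[228,-15,0],[0,0,-22]],
    [[253,-16.5,0],[0,0,-22.9]],
    [[270,-17.6,0],[0,0,-22.9]],
    [[277.2,-18.1,0],[0,0,-22.9]],
  ],
)

```text
clock: 26.58
position: [0.6492, 0.1916, 0.14]
eef_rot: [3.139, 0.003, -0.301]
ft_force: [1.0, 0.3, -0.8]
grip_width: 0.0326
```

Call:
send_rows(
  plan=[
    [[0,0,5],[0,0,0]],
    [[0,0,18],[0,0,0]],
    [[0,0,35],[0,0,0]],
    [[0,0,48],[0,0,0]],
    [[0,0,54],[0,0,0]],
    [[0,0,54],[0,0,0]],
    [[0,0,54],[0,0,0]],
  ],
)

```text
clock: 27.17
position: [0.6482, 0.192, 0.0852]
eef_rot: [3.138, 0.004, -0.3]
ft_force: [-0.1, 0.1, -0.8]
grip_width: 0.0328
```

```bash
python3 - <<'E'
from h import *
st()
c=snap('scene','pics/s18.png');cv2.imwrite('pics/s18z.png',cv2.resize(c['image'][230:350,260:380],None,fx=5,fy=5,interpolation=2))
to(.6486,.1934,.0447,-17.1)
E
```

```text
t 27.17 pos [0.6482 0.192  0.0852] rpy [179.8   0.2 -17.2] w 0.0328 F [-0.1  0.1 -0.8]
shift [-0.7 -1.3 41.6] turn [ 0.2  0.1 -0.1]
```

View pics/s18z.png

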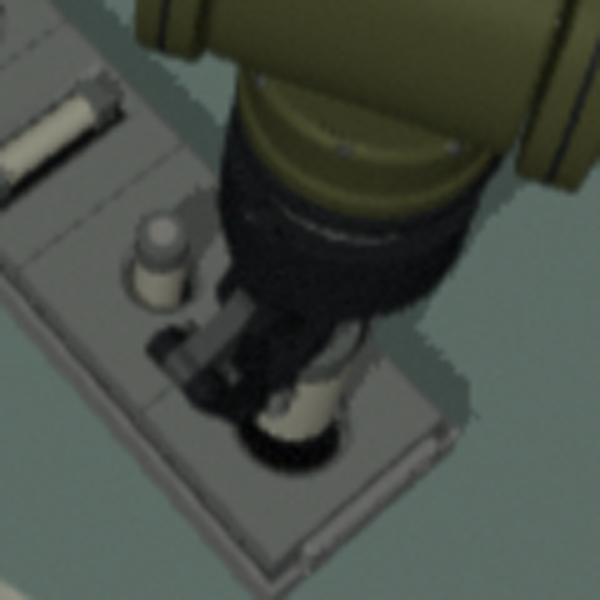

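The wide vial (300,400) is above its pocket (292,440). Lowering to z of about 0.045.

Call:
send_rows(
  plan=[
    [[-0.7,-1.3,4],[0.1,0,0]],
    [[-0.7,-1.3,11],[0.2,0.1,0]],
    [[-0.7,-1.3,19],[0.2,0.1,0]],
    [[-0.7,-1.3,27],[0.2,0.1,0]],
    [[-0.7,-1.3,33],[0.2,0.1,0]],
    [[-0.7,-1.3,37],[0.2,0.1,0]],
    [[-0.7,-1.3,39.5],[0.2,0.1,0]],
    [[-0.7,-1.3,41],[0.2,0.1,0]],
    [[-0.7,-1.3,41.6],[0.2,0.1,0]],
    [[-0.7,-1.3,41.6],[0.2,0.1,0]],
  ],
)

```text
clock: 28.05
position: [0.649, 0.1935, 0.0454]
eef_rot: [-3.14, -0.0, -0.3]
ft_force: [-0.9, 0.0, 1.1]
grip_width: 0.0329
```

Call:
send_rows(
  plan=[
    [[0,0,0.3],[0,0,0]],
    [[0,0,0.3],[0,0,0]],
  ],
)

```text
clock: 28.22
position: [0.6494, 0.1936, 0.0454]
eef_rot: [-3.14, -0.001, -0.3]
ft_force: [-0.3, 0.5, 0.4]
grip_width: 0.0327
```

Call:
send_rows(
  plan=[
    [[0,0,0],[0,0,0]],
    [[0,0,0],[0,0,0]],
    [[0,0,0],[0,0,0]],
    [[0,0,0],[0,0,0]],
    [[0,0,-5],[0,0,0]],
    [[0,0,-20],[0,0,0]],
    [[0,0,-45],[0,0,0]],
    [[0,0,-75],[0,0,0]],
    [[0,0,-105],[0,0,0]],
    [[0,0,-125],[0,0,0]],
    [[0,0,-130],[0,0,0]],
  ],
  jaw=60,
)

```text
clock: 29.13
position: [0.6521, 0.194, 0.1829]
eef_rot: [-3.135, -0.01, -0.3]
ft_force: [0.8, 0.5, 0.8]
grip_width: 0.0597
```

```bash
python3 - <<'E'
from h import *
st()
to(.40,.0,.25,-17.1)
E
```

```text
t 29.13 pos [0.6521 0.194  0.1829] rpy [-179.6   -0.6  -17.2] w 0.0597 F [0.8 0.5 0.8]
shift [-182.8  259.3  -70.8] turn [-0.4 -0.6 -0.1]
```

Moving the arm out of the way for a final look.

Call:
send_rows(
  plan=[
    [[-10,14,-6],[0,0,0]],
    [[-28,40,-15],[0,0,0]],
    [[-46,65,-22],[0,0,0]],
    [[-64,91,-30],[0,0,0]],
    [[-82,116,-38],[0,0,0]],
    [[-100,142,-45],[0,0,0]],
    [[-118,167,-52],[0,0,0]],
    [[-136,193,-58],[0,0,0]],
    [[-154,218,-64],[0,0,0]],
    [[-170,241,-68],[0,0,0]],
    [[-180,255,-70],[0,0,0]],
    [[-182,259,-70],[0,0,0]],
  ],
)

```text
clock: 30.13
position: [0.3993, -0.0009, 0.2495]
eef_rot: [-3.135, -0.012, -0.302]
ft_force: [-0.0, 0.3, -0.1]
grip_width: 0.0602
```

Call:
send_rows(
  plan=[
    [[0,0,0],[0,0,0]],
    [[0,0,0],[0,0,0]],
    [[0,0,0],[0,0,0]],
    [[0,0,0],[0,0,0]],
  ],
)

```text
clock: 30.47
position: [0.3997, -0.0005, 0.2491]
eef_rot: [-3.135, -0.011, -0.301]
ft_force: [-0.0, 0.1, 0.1]
grip_width: 0.0597
```

```bash
python3 - <<'E'
from m import *
st()
c=snap('scene','pics/s20.png'); snap('top','pics/t20.png')
ax=np.array([.956,-.294]);ay=np.array([.294,.956])
P={'wide':(.6486,.1934,.087,.02),'slim':(.6271,.1238,.071,.014),'disc':(.5844,-.0156,.044,.03),'rod':(.6058,.0542,.045,.04),'saline':(.4268,-.3547,.07,.02),'ring':(.4257,.2146,.014,.032)}
for n in('scene','top'):
    c=load({'scene':'s20','top':'t20'}[n]);W=pts(c)
    for k,(x,y,z,r) in P.items():
        q=W[(np.hypot(W[...,0]-x,W[...,1]-y)<r)&(abs(W[...,2]-z)<.006)]
        if k=='rod': q=q[(q[:,2]>.039)]
        if len(q)<8: print(n,k,'few',len(q));continue
        m=(q.max(0)+q.min(0))/2
        rc=cv2.minAreaRect((q[:,:2]*1000).astype(np.float32))
        print(n,k,len(q),'off mm',((m[:2]-[x,y])*1000).round(1),'rect',np.round(rc[0],1),np.round(rc[1],1),round(rc[2],1),'z',np.round(np.percentile(q[:,2],[50,90]),4),'want',z)
im=c['image'];s=load('s20')['image']
cv2.imwrite('pics/f1.png',cv2.resize(s[200:350,210:360],None,fx=4,fy=4,interpolation=2))
E
```

```text
t 30.47 pos [ 0.3997 -0.0005  0.2491] rpy [-179.6   -0.6  -17.2] w 0.0597 F [-0.   0.1  0.1]
scene wide 289 off mm [ 0.9 -0.1] rect [649.5 193.2] [32.8 32.3] 15.2 z [0.0867 0.0884] want 0.087
scene slim 95 off mm [-0.  -1.2] rect [627.6 122.9] [18.9 18.7] 79.5 z [0.0704 0.0721] want 0.071
scene disc 430 off mm [ 1.2 -0.2] rect [585.5 -15.5] [49.8 48.8] 46.6 z [0.0437 0.0456] want 0.044
scene rod 221 off mm [-2.8  7.2] rect [605.2  63.7] [42.7 70.4] 81.3 z [0.0431 0.0457] want 0.045
scene saline 51 off mm [-0.7 -0.8] rect [ 425.6 -356.4] [20.6 19.2] 67.8 z [0.0689 0.071 ] want 0.07
scene ring 311 off mm [-0.4  0.2] rect [426.3 214.8] [48.  48.2] 35.0 z [0.0132 0.015 ] want 0.014
top wide 222 off mm [ 1.7 -0.7] rect [650.4 192.6] [32.  32.9] 7.4 z [0.0869 0.0887] want 0.087
top slim 74 off mm [ 0.1 -1.5] rect [627.2 122.2] [17.9 18.5] 2.2 z [0.0708 0.0723] want 0.071
top disc 434 off mm [ 1.5 -0.3] rect [585.3 -16.5] [48.9 48.8] 16.5 z [0.0437 0.0457] want 0.044
top rod 202 off mm [ 1.8 -5.3] rect [604.7  45.9] [32.2 64.4] 73.0 z [0.0434 0.0453] want 0.045
top saline 85 off mm [ 0.6 -2.1] rect [ 427.4 -356.3] [17.6 19.2] 62.3 z [0.069  0.0707] want 0.07
top ring 344 off mm [ 0.7 -0.7] rect [426.4 213.9] [47.6 47.5] 1.3 z [0.0133 0.0155] want 0.014
```

View pics/f1.png

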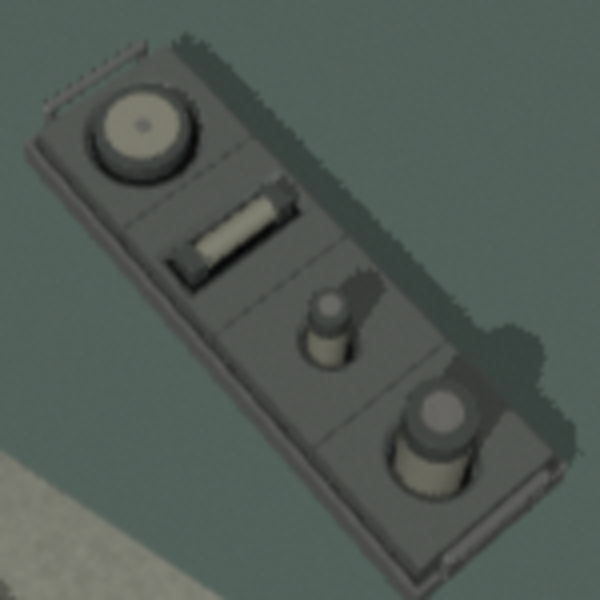

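View pics/s20.png

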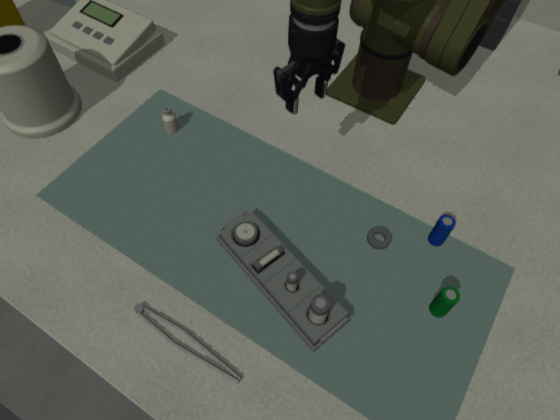

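All four sources look seated. The rod measurement picked up points from its neighbours, so I'll redo it within a groove-aligned window.

```bash
python3 - <<'E'
from m import *
for n in('s20','t20'):
    W=pts(load(n)); d=W[...,:2]-[.6058,.0542]
    a=d@[.956,-.294]; b=d@[.294,.956]
    q=W[(abs(a)<.04)&(abs(b)<.016)&(W[...,2]>.0395)]
    rc=cv2.minAreaRect((q[:,:2]*1000).astype(np.float32))
    print(n,len(q),np.round(rc[0],1),np.round(rc[1],1),round(rc[2],1),np.percentile(q[:,2],[50,90]).round(4))
E
```

```text
s20 214 [606.5  54.3] [16.3 64.3] 73.4 [0.0432 0.0457]
t20 195 [607.1  53.9] [15.7 64.4] 72.6 [0.0434 0.0454]
```

The rod is centred within 1.5 mm, along the groove, with its top at about 45 mm as expected. Handing in.

```bash
python3 -c "
from cell import *
print(sign_off())"
```

```text
the job is handed in; nothing more can be done
None
```

All four check sources are back in their own pockets, and I handed the job in at about 30 s on the robot's clock. The sign-off gives no verdict.

**Last checks from both cameras:**

| Item | Centre offset from its pocket | Top height measured / expected |
|---|---|---|
| Wide vial | within 2 mm | 88 / 87 mm |
| Slim vial | within 2 mm | 72 / 71 mm |
| Disc | within 2 mm | 45 / 44 mm |
| Rod | within 1.5 mm, along the groove within about 0.5° | 45 / 45 mm |

- **Look-alikes:** the saline vial and the ring still read within about 2 mm of their start positions, which is the camera error. Both looked upright in the final picture.
- **Robot:** the arm is parked clear of everything, with the gripper empty.

**What did not go smoothly:**
- **Rod grip:** I reopened the first grip because I thought it was too high and took it again lower. The gripper reads 1–3 mm under the true width on every source, so the first grip may have been fine.
- **Rod release:** the fingertips met the top of the insert, so the rod came free about 4–5 mm above the groove floor instead of touching it. That is well under the 25 mm drop limit.
- **Rod measurement:** the first final measurement of the rod picked up its neighbours, so I repeated it in a tighter window. The table shows the repeat.

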